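# Hang the tube caddy at the end of the bent rail

## Task

Lift the tube caddy with the red caps out of its bay and stand it upright on the open worktop, let go and take a fresh grip across its drilled block, so that both mouths of the bore are free. Thread it onto the free end of the bent rail and slide it round the bend without forcing it, fully home against the black stop collar, with its orange side on the outside of the bend; leave it hanging there, upright and still. Keep it upright throughout and do not disturb the other caddy or the other loose things on the worktop.

Things in the scene. Friction and masses are not known exactly. Their poses are not given: they have to be found in the camera images.
- caddy: The one to hang: tube caddy, red caps, 136 mm tall, about 0.35 kg. Grey foot block 60 x 50 x 50 mm (x, y, z), four fixed tubes (caps reach 86 mm up), stem 18 x 34 mm, on top a white block 30 (x) x 50 (y) x 40 mm, 95 to 135 mm up, drilled through along x. Orange plates on its +y side and a strip on that edge of its top. Origin: centre of the underside; x along the bore.
- caddy_bore (a point): Centre of the red-capped caddy's bore (20 mm diameter, 30 mm long), 115 mm above its underside; axes as the caddy's. The caddy is balanced under it.
- caddy_plate (a point): Middle of the +y (orange) face of the caddy's drilled block, 25 mm from the bore's centre.
- bay: Fixed bay in which the red-capped caddy stands on a 5 mm floor plate, axes close to the bay's, between two upright white panels (76 mm long along x, 5 mm thick, tops 125 mm up; inner faces 54 mm apart in y, 2 mm from the caddy). Open at both x ends and above. Origin: centre of its underside, on the worktop.
- rail: Fixed bent rod, blue, 12 mm diameter, level, axis 190 mm up. Origin on the worktop below the corner where the legs' axes would cross. Entry leg over x = 0 from the free end to y = -60 mm; quarter bend, axis radius 60 mm, centre (60, -60); home leg over y = 0 from x = 60 to 190, where a 22 mm post, 198 high, carries it. Outside of the bend: -x side of the entry leg, +y side of the home leg.
- rail_tip (a point): The rail's rounded free end, on the rod's axis, at x = 0, y = -166 mm, 190 mm high in the rail's frame; axes as the rail's.
- rail_home (a point): Point on the rod's axis, at x = 115 mm, y = 0, 190 mm high in the rail's frame: the bore's centre when the block touches the black stop collar (32 mm diameter, near face at x = 130 mm). Hanging freely, the bore's centre lies 4 mm lower.
- spare_caddy: Bystander, leave alone: tube caddy, blue caps, 136 mm tall, about 0.35 kg. Grey foot block 60 x 50 x 50 mm (x, y, z), four fixed tubes (caps reach 86 mm up), stem 18 x 34 mm, on top a white block 30 (x) x 50 (y) x 40 mm, 95 to 135 mm up, drilled through along x. Blue plates on its +y side and a strip on that edge of its top. Origin: centre of the underside; x along the bore.
- spare_bay: Fixed bay like the other, holding the blue-capped caddy. Origin: centre of its underside.
- tip_box: Bystander: red box of white pipette tips, 115 x 75 x 44 mm, lying in the inside of the rail's bend, below the rod. Origin: centre of its underside.
- jar: Bystander: white lidded jar, 42 mm diameter, 60 mm tall, on the open worktop. Origin: centre of its underside.
- bottle: Bystander: amber bottle with blue cap, 66 mm diameter, 150 mm tall. Origin: centre of its underside.
- beaker: Bystander: glass beaker, 76 mm diameter, 95 mm tall. Origin: centre of its underside.
- pipette: Bystander: white pipette lying along its x, about 220 mm long, 26 mm high. Origin: underside, near its middle.

How it is judged:
By the outcome, as a careful person would: the job done as asked, in the order asked, and still so for the second after the job is handed in, with the robot touching nothing.
It also fails if it takes over 64 s, if anything falls off the work surface, if the arm or the gripper's body presses on something with over 40 N, if the wrist force passes 120 N, or if a joint passes its speed limit or range.

## Robot

A 6-joint arm with a two-finger parallel gripper is mounted at the origin on the work surface. World frame = base frame: x ahead of the robot, y to its left, z up, the work surface at z = 0. Lengths are in m, angles in rad, forces in N, time in s.
With the tool pointing down it reaches from about 0.375 to 0.9 m from the base axis. Payload 3.1 kg.
Tool frame: the origin (TCP) lies at the very end of the fingers, on their centre line; the grasp point (between the pads) lies 19 mm behind it (manip.hold_point_z is the distance from the TCP to the grasp point, in m); y points along the fingers, z is the direction in which the jaws open and shut, and the axes are right-handed (so a half turn about y gives the same grasp; the last joint's range is limited). The gripper opens to 85 mm and grips with 20 to 120 N. Pads are 22 mm wide; open, the fingers measure 114 mm over their backs; the gripper's body (76 mm by 85 mm) begins 54 mm behind the grasp point. The pads swing forward as they close: fully open they stand 13 mm farther back than shut.
Start: joints at [-1.526, 0.527, 1.433, -0, 1.181, -0.178], TCP at [0.139, -0.609, 0.231] pointing down, gripper open.
Joint ranges: [-3.08, 3.08], [-0.75, 2.2], [0.22, 2.44], [-1.43, 4.57], [0, 2.65], [-2.85, 2.85]. Speed limits (rad/s): [2.79, 2.79, 3.14, 3.14, 3.14, 3.14].

## Interface

Orientations are given as a unit quaternion [x, y, z, w].
In Python, from station import manip, eyes, workorder gives the robot as it stands. The module is installed in compiled form; this text tells all that it offers.
- The arm moves only by the shell command python3 -m jog 'ROWS' [OPENING] [FORCE]. ROWS is JSON, a list of rows, each a list of 2 entries, a list of its own where there are three numbers: the shift along the tool's x, y, z in cm, then the turn about the tool's y in rad. A call has 1 to 20 rows; each row is the pose to reach, as a shift and turn from the pose commanded when the call began, along the tool's axes at that moment; what a row does not reach only later rows make up. A row lasts 1/12 s, in which the tool goes at most 41.7 mm and 7.16 degrees, less where a joint would pass 70% of its speed; a pose out of reach is approached as far as the arm can. A call with a gripper value outside its range is refused whole. OPENING is the finger opening in cm, from 0 to 8.54, set as the call begins (- or left out, the last holds). The fingers move at their own pace and stop on an object; FORCE is the grip in N (left out, the last holds). Time passes only in rows, so rows that repeat a pose let the fingers close. It gives the time, the measured TCP pose, the force and the opening at its end, in the units of the state.
- manip.sense(): the state, without advancing time (a new reading comes with each control period).
- eyes.snapshot(name): name is "side" or "top" or "wrist"; returns a dict with "frame" (420x560x3 uint8, red, green, blue), "vfov" (degrees; the focal length in pixels is half the picture's height over the tangent of half this angle, whatever the lens; pixels are square), "cx", "cy" (the principal point, pixels), "rvec" (rotation vector, rad) and "tvec" (3), from world to camera coordinates, as OpenCV has them. Camera axes: x right, y down, z forward; pixel columns grow to the right and rows downward; lengths in m; the calibration is good to about 2 mm. A picture is of the moment at which its call begins. There is no depth.
- workorder.sign_off(): hands the job in, once; it reports no verdict.
The state is a dict: "t": time; "q": joint angles; "qd": joint speeds; "tau": joint torques, N m; "tcp_pos": TCP position; "tool_rot": TCP orientation; "force": force on the tool from outside, world axes, zero at the start; "ft_torque": the same for the moment, N m; "finger_gap": opening from 0.0 (shut) to 1.0 (fully open).
Only numpy, scipy, OpenCV 4.12 (cv2) and the standard library are available. Lean on these libraries where they do the work, as an engineer would, in place of code of your own. Each camera call takes 0.05 s, during which the arm holds its last target. There are 200 camera calls.

## Working session

There is one attempt and no reset: what is moved stays moved. The work goes in short steps, Python scripts to look and compute and a shell command to move; the robot and the scene stay as the last step left them, time stands still between calls to the robot, and variables do not carry over. Pictures are saved under pics/ and viewed, about 8 in all and at most 12, crops included, and the job is handed in when it is done.

```bash
mkdir -p pics; cat > h.py <<'E'
from station import manip, eyes, workorder
import numpy as np, cv2
from scipy.spatial.transform import Rotation as R
def cam(s):
    f=210/np.tan(np.radians(s["vfov"])/2)
    return np.array([[f,0,s["cx"]],[0,f,s["cy"]],[0,0,1]]),cv2.Rodrigues(np.array(s["rvec"],float))[0],np.array(s["tvec"],float).ravel()
def ray(s,u,v,z):
    K,Rm,t=cam(s); d=Rm.T@np.linalg.inv(K)@[u,v,1]; o=-Rm.T@t
    return o+d*(z-o[2])/d[2]
def proj(s,p):
    K,Rm,t=cam(s); c=K@(Rm@np.asarray(p,float)+t); return c[:2]/c[2]
def shot(n,f):
    s=eyes.snapshot(n); cv2.imwrite('pics/'+f,s["frame"][:,:,::-1]); np.save('pics/'+f+'.npy',s,allow_pickle=True); return s
def load(f): return np.load('pics/'+f+'.npy',allow_pickle=True).item()
E
python3 - <<'E'
from h import *
for n in("top","side","wrist"):
    s=shot(n,n+"0.png"); K,Rm,t=cam(s); print(n,K[0,0],-Rm.T@t,Rm[2])
st=manip.sense(); print(st["tcp_pos"],R.from_quat(st["tool_rot"]).as_matrix(),st["force"],manip.hold_point_z)
a,b=[cv2.imread(f'pics/{n}0.png') for n in("top","side")]
E
```

```text
top 429.38356142729253 [0.3721998  0.03879086 1.05321535] [ 0.16018332 -0.00783108 -0.98705622]
side 412.96242261492006 [0.1915442  0.70184696 0.67984832] [ 0.32510678 -0.73059196 -0.60045063]
wrist 334.7655408445285 [ 0.20963277 -0.5916905   0.37392399] [-0.2811566  -0.06289459 -0.95759868]
[ 0.13869978 -0.60886502  0.23055217] [[-9.75071658e-01 -6.57795491e-05  2.21890192e-01]
 [-2.21889986e-01  1.68119601e-03 -9.75070258e-01]
 [-3.08901222e-04 -9.99998585e-01 -1.65388240e-03]] [ 0.94201829 -0.48096458  0.35874034] 0.0187
```

View pics/top0.png

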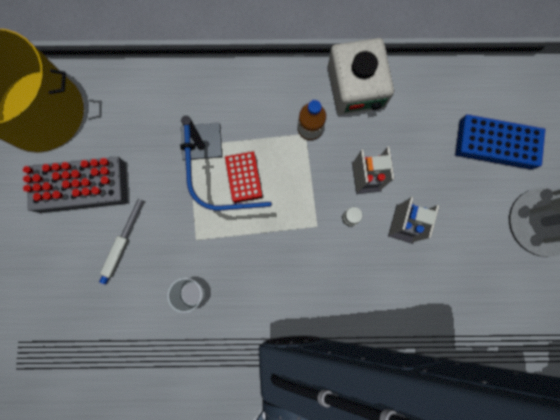

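View pics/side0.png

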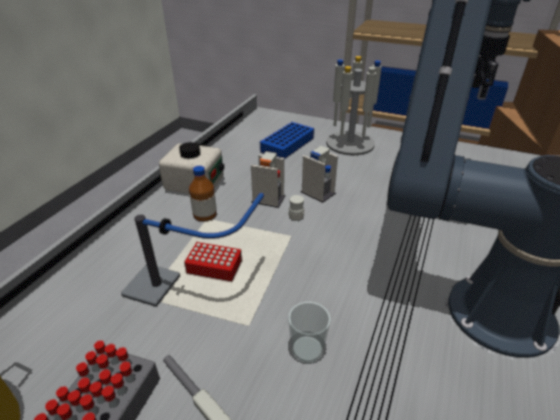

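The top view has image up as world +x and left as +y. The rail tip is near (270,204), the post top near (187,121), the red caddy near (377,165) and the spare near (420,218). I'll enlarge this next.

```bash
python3 - <<'E'
from h import *
a=cv2.imread('pics/top0.png'); b=cv2.imread('pics/side0.png')
r=lambda c,k:cv2.resize(c,None,fx=k,fy=k,interpolation=cv2.INTER_CUBIC)
A=r(a[135:245,340:450],5); cv2.imwrite('pics/c1.png',A)
top=r(a[105:225,170:290],3.3); s=r(b[140:215,235:355],3.3)
B=np.zeros((600,800,3),np.uint8); B[:396,:396]=top; B[:247,400:796]=s[:247,:396]; 
w=cv2.imread('pics/wrist0.png'); w=cv2.resize(w,(400,300)); B[300:600,400:]=w; cv2.imwrite('pics/c2.png',B)
E
```

```text
(no output)
```

View pics/c1.png

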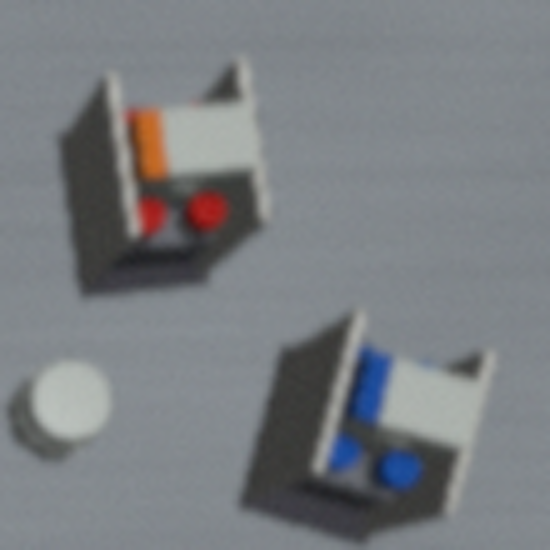

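View pics/c2.png

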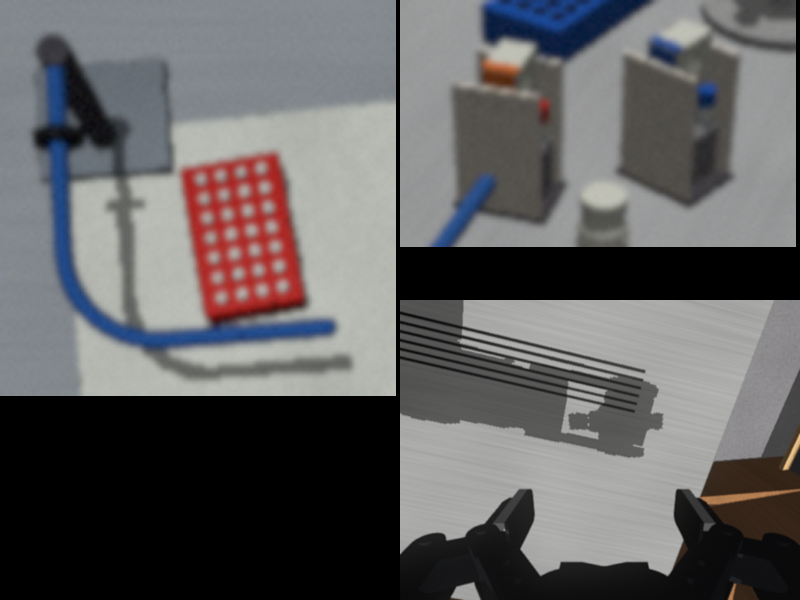

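c1 shows the red block's top corners at about (135,113), (140,180), (258,172) and (245,104). c2 shows the rail tip at (333,326), the corner bend and the post top at (52,48). The orange side already faces world +y.

```bash
python3 - <<'E'
from h import *
from scipy.optimize import least_squares
s=load('top0.png')
U=lambda X,Y:(340+(X+.5)/5-.5,135+(Y+.5)/5-.5)
V=lambda X,Y:(170+(X+.5)/3.3-.5,105+(Y+.5)/3.3-.5)
def fit(m,px,x0):
    w=lambda p:np.array([[p[0]+a*np.cos(p[2])-b*np.sin(p[2]),p[1]+a*np.sin(p[2])+b*np.cos(p[2]),z] for a,b,z in m])
    r=least_squares(lambda p:np.array([proj(s,q)-u for q,u in zip(w(p),px)]).ravel(),x0)
    print(np.round(r.x,4),'yawdeg',np.degrees(r.x[2]),'rms px',np.sqrt(np.mean(r.fun**2))); return r.x
cad=lambda z0:[(.015,.025,z0+.136),(-.015,.025,z0+.136),(-.015,-.025,z0+.135),(.015,-.025,z0+.135)]
fit(cad(.005),[U(135,113),U(140,180),U(258,172),U(245,104)],[.5,0,0])
fit([(.038,.0295,.125),(-.038,.0295,.125),(.038,-.0295,.125),(-.038,-.0295,.125)],[U(112,75),U(135,237),U(241,60),U(263,220)],[.5,0,0])
fit(cad(.005),[U(365,347),U(358,417),U(465,442),U(487,375)],[.45,-.1,0])
a=.06*(1-np.sqrt(.5))
fit([(0,-.166,.19),(0,-.065,.19),(a,-a,.19),(.08,0,.19),(.13,0,.19),(.19,0,.198)],[V(333,326),V(175,340),V(88,307),V(61,215),V(57,134),V(52,48)],[.5,.3,0])
for n,p,z in(("jar",(70,400),.06),): print(n,ray(s,*U(*p),z))
E
```

```text
[ 0.6153 -0.1846  0.0737] yawdeg 4.222020538790777 rms px 0.3047627724352158
[ 0.617  -0.1852  0.0981] yawdeg 5.621763618356921 rms px 0.3893213982972325
[ 0.5022 -0.2758 -0.2471] yawdeg -14.15749684915055 rms px 0.5941628951962613
[0.5114 0.2177 0.0512] yawdeg 2.933207227775383 rms px 1.0175136638635625
jar [ 0.51310833 -0.1399691   0.06      ]
```

```bash
python3 -m jog '[[[-55.9,0,-30.8],-1.426],[[-55.9,0,-30.8],-1.426],[[-55.9,0,-30.8],-1.426],[[-55.9,0,-30.8],-1.426],[[-55.9,0,-30.8],-1.426],[[-55.9,0,-30.8],-1.426],[[-55.9,0,-30.8],-1.426],[[-55.9,0,-30.8],-1.426],[[-55.9,0,-30.8],-1.426],[[-55.9,0,-30.8],-1.426],[[-55.9,0,-30.8],-1.426],[[-55.9,0,-30.8],-1.426],[[-55.9,0,-30.8],-1.426],[[-55.9,0,-30.8],-1.426],[[-55.9,0,-30.8],-1.426],[[-55.9,0,-30.8],-1.426],[[-55.9,0,-30.8],-1.426],[[-55.9,0,-30.8],-1.426],[[-55.9,0,-30.8],-1.426],[[-55.9,0,-30.8],-1.426]]' 8.5 40
python3 - <<'E'
from h import *
s=shot("wrist","w1.png"); st=manip.sense(); print(st["tcp_pos"],R.from_quat(st["tool_rot"]).as_matrix(),st["q"])
f=cv2.resize(s["frame"][:,:,::-1],(800,600),interpolation=cv2.INTER_CUBIC)
for p,c in(((.6153,-.1846,.0737),(0,255,0)),):
  for a,b,z in[(.015,.025,.141),(-.015,.025,.141),(-.015,-.025,.14),(.015,-.025,.14)]:
    q=proj(s,[p[0]+a*np.cos(p[2])-b*np.sin(p[2]),p[1]+a*np.sin(p[2])+b*np.cos(p[2]),z]);print(q)
    cv2.circle(f,tuple(int(v) for v in q*800/560),2,c,-1)
cv2.imwrite('pics/w1v.png',f)
E
```

```text
t: 1.82
tcp_pos: [0.6141, -0.1863, 0.2311]
tool_rot: [0.519, -0.481, 0.48, -0.519]
force: [-0.0, 0.6, -0.3]
finger_gap: 0.993
[ 0.61425049 -0.18642684  0.23128898] [[ 7.66268637e-02 -7.92824757e-04  9.97059524e-01]
 [-9.97059835e-01  3.26067790e-05  7.66269135e-02]
 [-9.32626136e-05 -9.99999685e-01 -7.87995166e-04]] [-4.68305982e-01  5.51092512e-01  1.38703977e+00 -3.52168179e-04
  1.20418258e+00 -5.44881714e-01]
[309.46495128 176.8368143 ]
[267.170372   176.67552133]
[268.05640248 241.55161102]
[307.78071276 241.71169757]
```

View pics/w1v.png

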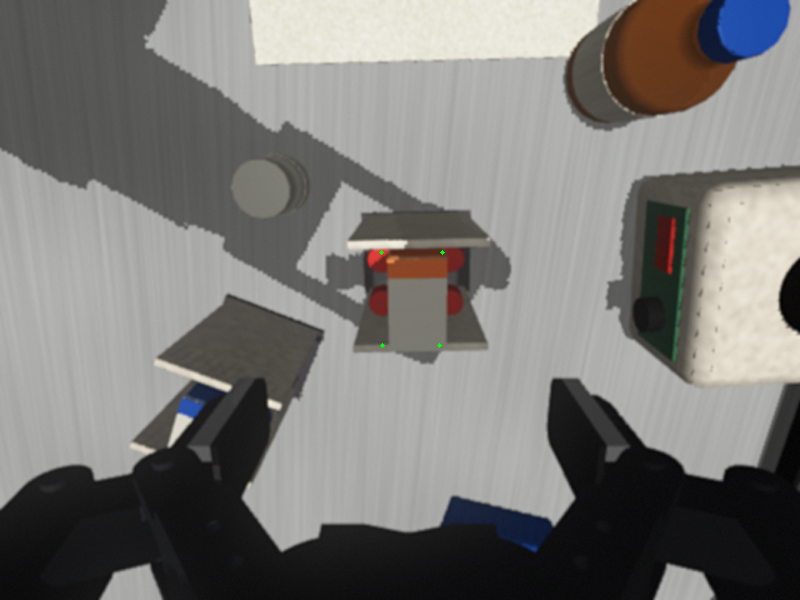

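The block's top shows at about x 388–447, y 255–350, some 6 px right of and 4 px below the prediction. That puts the caddy near (0.618,-0.186), with yaw aligned to the tool. Next I descend and grip along x.

```bash
python3 -m jog '[[[0,0,0.3],0],[[0,3,0.3],0],[[0,6,0.3],0],[[0,9,0.3],0],[[0,11,0.3],0],[[0,12.3,0.3],0],[[0,12.3,0.3],0],[[0,12.3,0.3],0]]' 8.5 60
python3 -m jog '[[[0,0,0],0],[[0,0,0],0],[[0,0,0],0],[[0,0,0],0],[[0,0,0],0],[[0,0,0],0],[[0,0,0],0],[[0,0,0],0],[[0,0,0],0],[[0,0,0],0]]' 0 60
python3 -m jog '[[[0,-0.5,0],0],[[0,-1,0],0],[[0,-1.5,0],0],[[0,-1.5,0],0],[[0,-1.5,0],0]]'
```

```text
t: 2.53
tcp_pos: [0.6184, -0.1853, 0.1082]
tool_rot: [0.519, -0.48, 0.48, -0.519]
force: [0.9, -0.5, 0.9]
finger_gap: 0.996
t: 3.37
tcp_pos: [0.6188, -0.185, 0.1095]
tool_rot: [-0.519, 0.479, -0.48, 0.519]
force: [-0.8, -0.6, 5.7]
finger_gap: 0.34
t: 3.78
tcp_pos: [0.6185, -0.1847, 0.1233]
tool_rot: [-0.519, 0.48, -0.48, 0.519]
force: [-0.7, 0.3, -4.7]
finger_gap: 0.341
```

```bash
python3 -m jog '[[[0,-2,0],0],[[0,-4,0],0],[[0,-6.5,0],0],[[0,-9.5,0],0],[[0,-12.5,0],0],[[0,-14,0],0],[[0,-14,0],0],[[-2,-14,0],-0.1],[[-4,-14,-0.3],-0.2],[[-6,-14,-0.5],-0.3],[[-8,-14,-0.7],-0.4],[[-10,-14,-0.9],-0.5],[[-12,-14,-0.9],-0.6],[[-12.6,-14,-0.9],-0.7],[[-12.6,-14,-0.9],-0.8],[[-12.6,-14,-0.9],-0.9],[[-12.6,-14,-0.9],-1],[[-12.6,-14,-0.9],-1.1],[[-12.6,-14,-0.9],-1.2],[[-12.6,-14,-0.9],-1.3]]'
python3 -m jog '[[[0,0,0],-0.1],[[0,0,0],-0.2],[[0,0,0],-0.245],[[0,2,0],-0.245],[[0,5,0],-0.245],[[0,8,0],-0.245],[[0,11,0],-0.245],[[0,13,0],-0.245],[[0,14.2,0],-0.245],[[0,14.2,0],-0.245],[[0,14.2,0],-0.245]]'
python3 -c "
from h import *
shot('side','s1.png')"
```

```text
t: 5.45
tcp_pos: [0.5982, -0.0595, 0.2609]
tool_rot: [-0.704, 0.067, -0.064, 0.704]
force: [0.1, -0.1, -3.6]
finger_gap: 0.344
t: 6.37
tcp_pos: [0.599, -0.0598, 0.1203]
tool_rot: [-0.707, -0.018, 0.02, 0.707]
force: [0.5, -0.7, -4.6]
finger_gap: 0.341
```

```bash
python3 -m jog '[[[0,0.6,0],0],[[0,1.2,0],0],[[0,1.4,0],0],[[0,1.5,0],0],[[0,1.5,0],0]]'
python3 -m jog '[[[0,0.1,0],0],[[0,0.15,0],0],[[0,0.15,0],0]]'
```

```text
t: 6.83
tcp_pos: [0.5994, -0.0598, 0.1063]
tool_rot: [-0.707, -0.019, 0.019, 0.707]
force: [-0.4, 0.2, -4.7]
finger_gap: 0.344
t: 7.08
tcp_pos: [0.5996, -0.0599, 0.1049]
tool_rot: [0.707, 0.019, -0.019, -0.707]
force: [-0.4, -0.9, -3.8]
finger_gap: 0.338
```

View pics/s1.png

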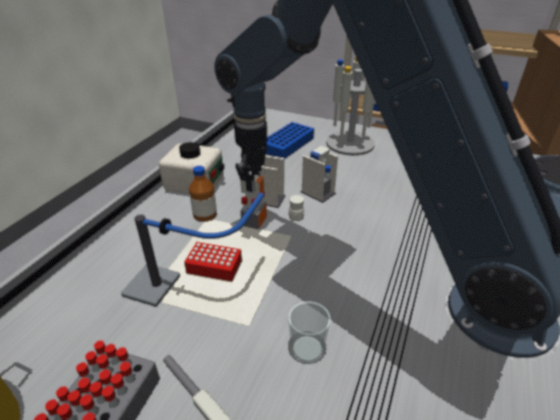

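The caddy is held upright by the jaws near (255,200), beside the mat, and its bay behind it at (270,180) is empty. I'll feel for the table in small steps.

```bash
python3 -m jog '[[[0,0.08,0],0],[[0,0.08,0],0],[[0,0.08,0],0]]'
python3 -m jog '[[[0,0.08,0],0],[[0,0.08,0],0],[[0,0.08,0],0]]'
```

```text
t: 7.33
tcp_pos: [0.5997, -0.06, 0.1045]
tool_rot: [0.707, 0.019, -0.019, -0.707]
force: [-1.2, -0.1, -0.7]
finger_gap: 0.337
t: 7.58
tcp_pos: [0.5998, -0.06, 0.1046]
tool_rot: [0.707, 0.019, -0.018, -0.707]
force: [-1.4, -0.4, 6.2]
finger_gap: 0.342
```

```bash
python3 -m jog '[[[0,-0.1,0],0],[[0,-0.1,0],0],[[0,-0.1,0],0],[[0,-0.1,0],0],[[0,-0.1,0],0],[[0,-0.1,0],0],[[0,-0.1,0],0],[[0,-0.1,0],0],[[0,-0.1,0],0]]' 8.5 60
python3 -m jog '[[[0,-1,0],0],[[0,-3,0],0],[[0,-6,0],0],[[0,-9,0],0],[[0,-11,0],0],[[0,-12,0],0.12],[[0,-12,0],0.24],[[0,-12,0],0.36],[[0,-12,0],0.48],[[0,-12,0],0.6],[[0,-12,0],0.72],[[0,-12,0],0.84],[[0,-12,0],0.96],[[0,-12,0],1.08],[[0,-12,0],1.2],[[0,-12,0],1.32],[[0,-12,0],1.44],[[0,-12,0],1.57],[[0,-12,0],1.57],[[0,-12,0],1.57]]'
python3 - <<'E'
from h import *
s=shot("wrist","w2.png"); st=manip.sense(); M=R.from_quat(st["tool_rot"]).as_matrix();print(st["tcp_pos"],M,st["q"])
f=cv2.resize(s["frame"][:,:,::-1],(800,600),interpolation=cv2.INTER_CUBIC)
for p in((.5998,-.06,np.radians(93)),):
  for a,b,z in[(.015,.025,.136),(-.015,.025,.136),(-.015,-.025,.135),(.015,-.025,.135)]:
    q=proj(s,[p[0]+a*np.cos(p[2])-b*np.sin(p[2]),p[1]+a*np.sin(p[2])+b*np.cos(p[2]),z])*800/560;print(q)
    cv2.circle(f,tuple(int(v) for v in q),2,(0,255,0),-1)
p=(.5114,.2177,.0512)
for y in(-.166,-.13,-.1,-.07):
    q=proj(s,[p[0]-y*np.sin(p[2]),p[1]+y*np.cos(p[2]),.19])*800/560; print(y,q); cv2.circle(f,tuple(int(v) for v in q),2,(0,255,0),-1)
cv2.imwrite('pics/w2v.png',f)
E
```

```text
t: 8.33
tcp_pos: [0.5995, -0.0599, 0.1041]
tool_rot: [-0.707, -0.019, 0.019, 0.707]
force: [0.9, -0.7, 0.5]
finger_gap: 0.992
t: 10.0
tcp_pos: [0.5995, -0.0599, 0.2248]
tool_rot: [-0.514, 0.485, -0.486, 0.514]
force: [0.3, 0.5, -0.2]
finger_gap: 0.999
[ 0.59955272 -0.05986506  0.2247151 ] [[ 5.69050495e-02  5.48884300e-04  9.98379444e-01]
 [-9.98379582e-01 -1.26321134e-04  5.69051268e-02]
 [ 1.57350755e-04 -9.99999841e-01  5.40806568e-04]] [-2.84816402e-01  5.04254005e-01  1.49848358e+00  3.63403814e-05
  1.13829280e+00 -3.41767474e-01]
[359.57362279 275.85745056]
[360.98382826 331.91423883]
[457.12685589 331.65831175]
[459.18106723 275.82620968]
-0.166 [188.86783167  20.45517507]
-0.13 [ 174.21705099 -110.01424632]
-0.1 [ 160.34363422 -233.56101825]
-0.07 [ 144.6372294  -373.43107666]
```

View pics/w2v.png

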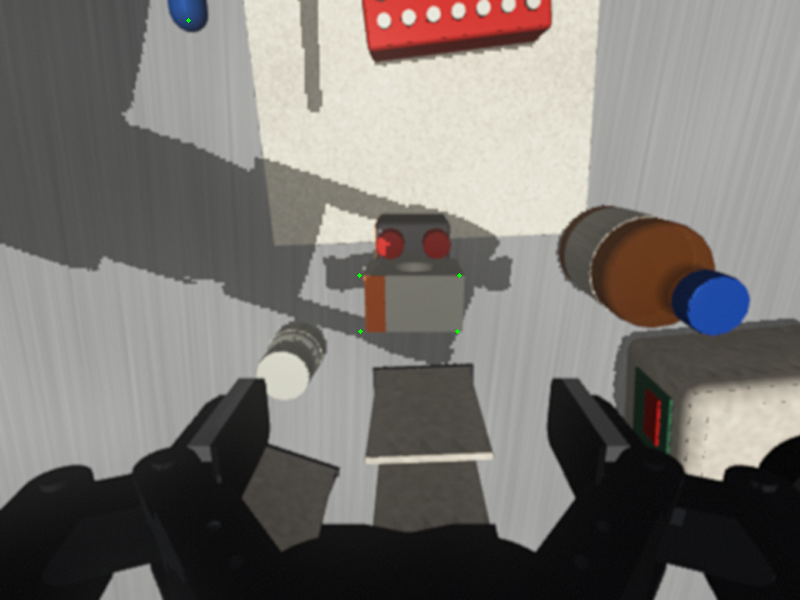

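The block sits as predicted, at x 364–464, y 275–332, shifted about 2.5 mm in +x. The rail tip shows at (188,30). I'll regrip across y and lift.

```bash
python3 -m jog '[[[0,2,0.2],0],[[0,5,0.2],0],[[0,8,0.2],0],[[0,10.5,0.2],0],[[0,12.2,0.2],0],[[0,12.5,0.2],0],[[0,12.5,0.2],0],[[0,12.5,0.2],0]]' 8.5 60
python3 -m jog '[[[0,0,0],0],[[0,0,0],0],[[0,0,0],0],[[0,0,0],0],[[0,0,0],0],[[0,0,0],0],[[0,0,0],0],[[0,0,0],0],[[0,0,0],0]]' 0 60
python3 -m jog '[[[0,-0.5,0],0],[[0,-2,0],0],[[0,-4,0],0],[[0,-6,0],0],[[0,-7.2,0],0],[[0,-7.5,0],0],[[0,-7.5,0],0]]'
python3 -c "
from h import *
st=manip.sense();print(st['tcp_pos'],R.from_quat(st['tool_rot']).as_matrix(),st['force'],st['ft_torque'])"
```

```text
t: 10.72
tcp_pos: [0.6023, -0.06, 0.1001]
tool_rot: [-0.513, 0.486, -0.487, 0.514]
force: [-0.4, -0.6, 0.4]
finger_gap: 0.996
t: 11.47
tcp_pos: [0.6027, -0.0601, 0.1008]
tool_rot: [-0.513, 0.485, -0.487, 0.514]
force: [0.1, 0.5, 6.4]
finger_gap: 0.577
t: 12.05
tcp_pos: [0.6013, -0.0597, 0.1745]
tool_rot: [-0.513, 0.486, -0.486, 0.513]
force: [0.2, 0.2, -4.9]
finger_gap: 0.574
[ 0.60125032 -0.05965476  0.17447466] [[ 5.40646193e-02  1.43781298e-04  9.98537429e-01]
 [-9.98537437e-01 -4.83000064e-05  5.40646267e-02]
 [ 5.60028464e-05 -9.99999988e-01  1.40959687e-04]] [ 0.21313286  0.2177859  -4.91525827] [-0.06035571  0.07932892  0.04746319]
```

```bash
python3 -m jog '[[[-1,-0.1,-1.5],0],[[-2.5,-0.1,-3.5],0],[[-4,-0.1,-5],0],[[-5.5,-0.1,-6.5],0],[[-6.5,-0.1,-7.3],0],[[-6.9,-0.1,-7.5],0],[[-6.9,-0.1,-7.5],0],[[-6.9,-0.1,-7.5],0]]'
python3 - <<'E'
from h import *
s=shot("wrist","w3.png"); st=manip.sense(); M=R.from_quat(st["tool_rot"]).as_matrix();print(st["tcp_pos"],M,st["q"]); T=st["tcp_pos"]
shot("top","t3.png")
b=np.array(T)+[0,0,.0147]
f=cv2.resize(s["frame"][:,:,::-1],(800,600),interpolation=cv2.INTER_CUBIC)
for a,c,z in[(.015,.025,.021),(-.015,.025,.021),(-.015,-.025,.02),(.015,-.025,.02),(.015,0,0),(.06,0,0)]:
    q=proj(s,b-M[:,0]*a-M[:,2]*c+[0,0,z])*800/560;print(q)
    cv2.circle(f,tuple(int(v) for v in q),2,(0,255,0),-1)
p=(.5114,.2177,.0512)
for y in(-.166,-.13,-.1):
    q=proj(s,[p[0]-y*np.sin(p[2]),p[1]+y*np.cos(p[2]),.19])*800/560; print(y,q); cv2.circle(f,tuple(int(v) for v in q),2,(255,255,0),-1)
cv2.imwrite('pics/w3v.png',f)
E
```

```text
t: 12.72
tcp_pos: [0.5242, 0.0047, 0.1751]
tool_rot: [-0.513, 0.486, -0.487, 0.514]
force: [0.6, 0.3, -4.5]
finger_gap: 0.578
[0.52452066 0.00437483 0.17523639] [[ 5.39360074e-02  2.09816113e-03  9.98542190e-01]
 [-9.98543978e-01 -8.00135508e-04  5.39377852e-02]
 [ 9.12139226e-04 -9.99997479e-01  2.05195004e-03]] [-2.04679480e-01  4.71254423e-01  1.74252073e+00 -4.46787732e-04
  9.25600548e-01 -2.58374348e-01]
[311.74842797 399.73835823]
[318.11095575 499.34075576]
[502.88927945 497.06349872]
[509.75529642 398.0378977 ]
[410.60735814 364.33756975]
[411.01118691 209.52497939]
-0.166 [403.38739947 254.87995062]
-0.13 [403.50100681 114.45779983]
-0.1 [403.61184075 -22.53634157]
```

View pics/w3v.png

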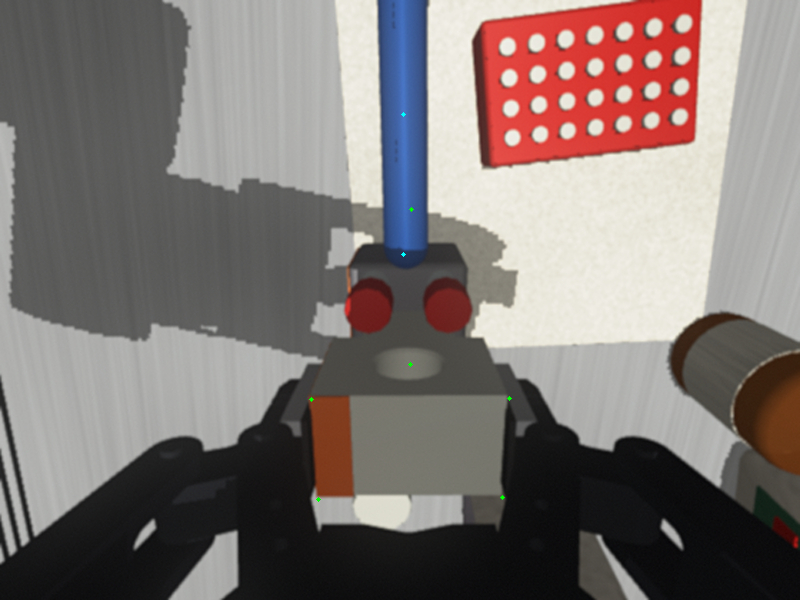

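In w3 the block's front top edge spans 312–503 at row 396, the bore mouth is at (409,362), and the rod axis is about x=405 at its tip (row 266). The rail therefore lies about 1 mm to the left, so I'll shift and thread slowly.

```bash
python3 -m jog '[[[0,0,-0.1],-0.005],[[-1,0,-0.1],-0.005],[[-2,0,-0.1],-0.005],[[-2.6,0,-0.1],-0.005],[[-3.2,0,-0.1],-0.005],[[-3.8,0,-0.1],-0.005],[[-4.2,0,-0.1],-0.005],[[-4.2,0,-0.1],-0.005]]'
python3 - <<'E'
from h import *
s=shot("wrist","w4.png"); st=manip.sense(); print(st["tcp_pos"],R.from_quat(st["tool_rot"]).as_matrix()[:,2],st["force"],st["ft_torque"])
cv2.imwrite('pics/w4v.png',cv2.resize(s["frame"][80:360,140:440,::-1],(800,746),interpolation=cv2.INTER_CUBIC)[:600])
E
```

```text
t: 13.48
tcp_pos: [0.5194, 0.0481, 0.1752]
tool_rot: [-0.515, 0.485, -0.485, 0.515]
force: [-0.3, -0.3, -4.1]
finger_gap: 0.575
[0.51955728 0.04751831 0.17525127] [9.98192576e-01 6.00964200e-02 2.36532302e-05] [ 0.70094153 -0.67332039 -4.68445361] [-0.03239142 -0.10019177  0.00119864]
```

View pics/w4v.png

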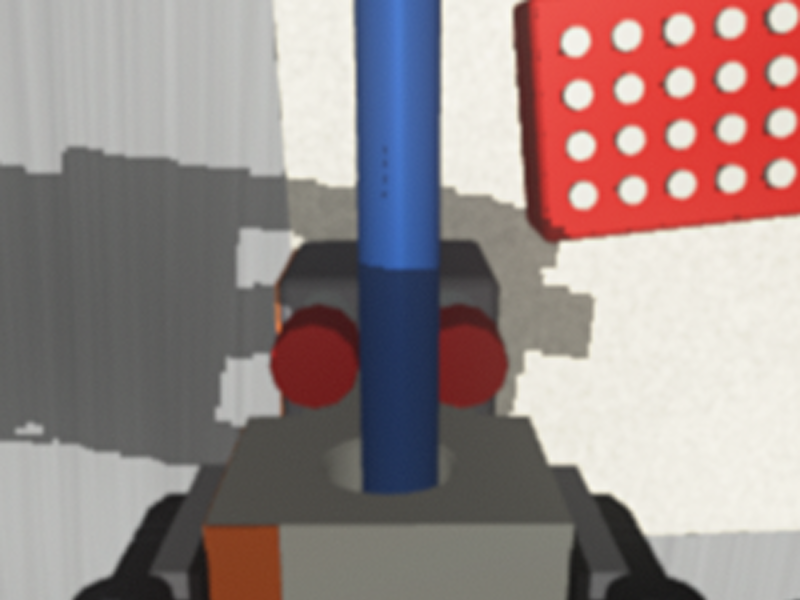

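The rod is inside the bore, centred at x≈400 against the mouth centre at ≈389, so it sits 1.7 mm to the right. That agrees with the rail origin (0.5113,0.2147) and yaw 0.0597. I'll correct this and compute the path.

```bash
cat > path.py <<'E'
from h import *
import sys
O=np.array([.5113,.2147]); yaw=.0597; ZT=.1753
def rod(s): # s: arc length, 0 at bend start, rail frame
    L=.06*np.pi/2
    if s<0: return np.array([0,-.06+s])
    if s>L: return np.array([.06+s-L,0])
    a=s/.06; return np.array([.06-.06*np.cos(a),-.06+.06*np.sin(a)])
def pose(s,off=(0,0)):
    a,b=rod(s-.015),rod(s+.015); p=(rod(s)+(a+b)/2)/2; d=b-a
    c,n=np.cos(yaw),np.sin(yaw); Rm=np.array([[c,-n],[n,c]])
    d=Rm@d; h=np.arctan2(d[1],d[0]) # bore x heading
    return O+Rm@p+np.array(off),h
def rows(ss,off=(0,0),zt=ZT):
    st=manip.sense(); M=R.from_quat(st["tool_rot"]).as_matrix(); T=np.array(st["tcp_pos"])
    h0=np.arctan2(-M[1,0],-M[0,0]); out=[]
    for s in ss:
        p,h=pose(s,off); d=M.T@(np.append(p,zt)-T)*100
        out.append([[round(float(v),2) for v in d],round(float(-(h-h0)),3)])
    p,h=pose(ss[0]); print("s0 pose",p,"now",T,"heading",np.degrees(h0),"F",np.round(st["force"],1),"M",np.round(st["ft_torque"],2)); print(str(out).replace(' ',''))
E
python3 -c "
from path import *
rows([-.087,-.087,-.083,-.077,-.069,-.061,-.053,-.045,-.037,-.029,-.023,-.02,-.02,-.02])"
```

```text
s0 pose [0.52007069 0.06796188] now [0.51955728 0.04751831 0.17525127] heading 93.44534701185178 F [ 0.7 -0.7 -4.7] M [-0.03 -0.1   0.  ]
[[[-2.04,-0.01,0.17],0.0],[[-2.04,-0.01,0.17],0.0],[[-2.44,-0.01,0.17],0.0],[[-3.04,-0.01,0.17],0.0],[[-3.84,-0.01,0.17],0.0],[[-4.64,-0.01,0.18],0.0],[[-5.44,-0.01,0.18],0.0],[[-6.24,-0.01,0.18],0.0],[[-7.04,-0.01,0.18],0.0],[[-7.84,-0.01,0.18],0.0],[[-8.44,-0.01,0.18],0.0],[[-8.74,-0.01,0.18],0.0],[[-8.74,-0.01,0.18],0.0],[[-8.74,-0.01,0.18],0.0]]
```

```bash
python3 -m jog '[[[0,0,0.17],0],[[-0.4,0,0.17],0],[[-1.2,0,0.17],0],[[-2,0,0.17],0],[[-2.8,0,0.17],0],[[-3.6,0,0.18],0],[[-4.4,0,0.18],0],[[-4.7,0,0.18],0],[[-4.7,0,0.18],0]]'
python3 - <<'E'
from path import *
s=shot("wrist","w5.png")
cv2.imwrite('pics/w5v.png',cv2.resize(s["frame"][:330,100:480,::-1],(690,600),interpolation=cv2.INTER_CUBIC))
rows([-.05,-.042,-.034,-.026,-.02,-.016])
E
```

```text
t: 14.28
tcp_pos: [0.5184, 0.0951, 0.1752]
tool_rot: [0.515, -0.485, 0.485, -0.515]
force: [-0.6, -0.6, -4.9]
finger_gap: 0.576
s0 pose [0.5178631  0.10489597] now [0.51854698 0.09453337 0.17519611] heading 93.4573898551204 F [ 0.9 -0.8 -5.3] M [-0.03  0.    0.02]
[[[-1.04,-0.01,-0.01],0.001],[[-1.84,-0.01,-0.01],0.001],[[-2.64,-0.01,-0.0],0.001],[[-3.44,-0.01,-0.0],0.001],[[-4.04,-0.01,-0.0],0.001],[[-4.44,-0.01,-0.0],0.001]]
```

View pics/w5v.png

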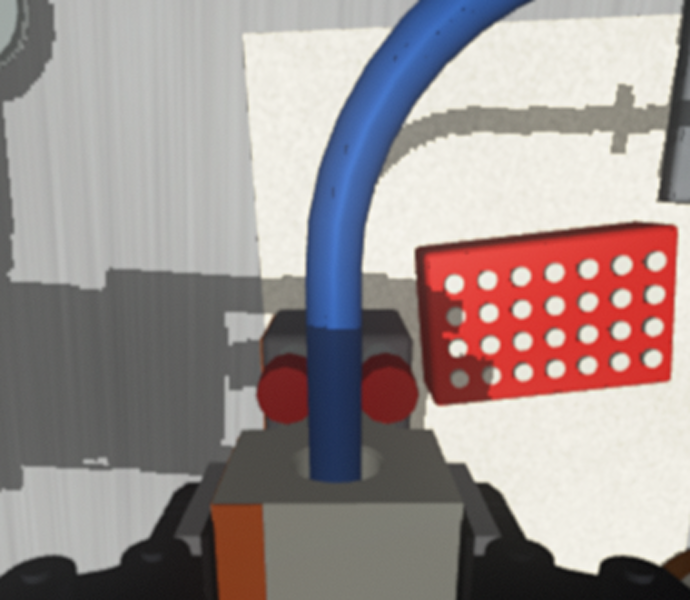

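In w5 the rod centre is at ≈335 against the mouth centre at ≈338 (under 1 mm off), and the bend is fully visible. I'll fit the rail model to this image, taking the camera bias from the gripped block.

```bash
python3 - <<'E'
from path import *
import path
from scipy.optimize import least_squares
from scipy.spatial import cKDTree
s=load('w5.png'); st=manip.sense(); M=R.from_quat(st["tool_rot"]).as_matrix(); T=np.array(st["tcp_pos"])
b=T+[0,0,.0147]
pr=[proj(s,b-M[:,0]*.015-M[:,2]*c+[0,0,.0205]) for c in(.025,-.025)]; print(pr,'seen',(216.2,277.3),(354.7,277.3))
bias=np.mean([np.array((216.2,277.3))-pr[0],np.array((354.7,277.3))-pr[1]],axis=0); print('bias',bias)
f=s["frame"].astype(int); m=((f[...,2]>f[...,0]+40)&(f[...,2]>f[...,1]+20)).astype(np.uint8); m[262:]=0; m[:,330+70:]=0
n,l,stt,_=cv2.connectedComponentsWithStats(m); k=1+np.argmax(stt[1:,4]); m=(l==k).astype(np.uint8)
D=cv2.distanceTransform(m,cv2.DIST_L2,5)
# medial points
mx=cv2.dilate(D,np.ones((5,5))); v,u=np.where((D>=mx-.05)&(D>9)); ok=(v>14)&(v<250)&(u<390); P=np.c_[u,v][ok].astype(float); print(len(P),P[::max(1,len(P)//8)])
S=np.linspace(-.09,.14,1000); rp=np.array([rod(x) for x in S])
def res(p,bb):
    c,n=np.cos(p[2]),np.sin(p[2]); w=np.c_[rp@[c,-n]+p[0],rp@[n,c]+p[1],np.full(len(rp),.19)]
    K,Rm,t=cam(s); q=(K@(Rm@w.T+t[:,None])).T; q=q[:,:2]/q[:,2:]+bb
    return cKDTree(q).query(P)[0]
for bb in(np.zeros(2),bias):
    r=least_squares(lambda p:np.append(res(p,bb),0),[.5108,.2147,.0597],loss='soft_l1',diff_step=1e-4); print(r.x,np.sqrt(np.mean(r.fun**2)), 'orig',np.sqrt(np.mean(res([.5108,.2147,.0597],bb)**2)))
E
```

```text
[array([217.8148087 , 279.56397088]), array([356.21360176, 279.69446575])] seen (216.2, 277.3) (354.7, 277.3)
bias [-1.56420523 -2.32921831]
151 [[340.  15.]
 [306.  61.]
 [289. 103.]
 [284. 131.]
 [283. 151.]
 [283. 169.]
 [283. 200.]
 [283. 217.]
 [283. 239.]]
[0.50991299 0.21473096 0.0590677 ] 0.4169632580704883 orig 2.3747775574359182
[0.51073869 0.21440951 0.05680082] 0.446222724664265 orig 0.7817008893505284
```

```bash
sed -i 's/^O=.*/O=np.array([.5107,.2145]); yaw=.0575; ZT=.1753/' path.py; python3 -c "
from path import *
rows([-.05,-.042,-.034,-.026,-.02,-.016,-.012,-.008,-.004,0,.004,.008,.012,.016,.02,.02,.02])"
```

```text
s0 pose [0.51702152 0.10468179] now [0.51854698 0.09453337 0.17519611] heading 93.4573898551204 F [ 0.9 -0.8 -5.3] M [-0.03  0.    0.02]
[[[-1.02,-0.01,-0.09],0.003],[[-1.82,-0.01,-0.09],0.003],[[-2.62,-0.01,-0.09],0.003],[[-3.42,-0.01,-0.08],0.003],[[-4.02,-0.01,-0.08],0.003],[[-4.42,-0.01,-0.08],0.003],[[-4.82,-0.01,-0.08],0.005],[[-5.22,-0.01,-0.07],0.016],[[-5.62,-0.01,-0.05],0.036],[[-6.02,-0.01,-0.03],0.065],[[-6.41,-0.01,0.01],0.103],[[-6.81,-0.01,0.06],0.15],[[-7.2,-0.01,0.14],0.205],[[-7.58,-0.01,0.23],0.27],[[-7.95,-0.01,0.35],0.336],[[-7.95,-0.01,0.35],0.336],[[-7.95,-0.01,0.35],0.336]]
```

```bash
python3 -m jog '[[[-0.3,0,-0.09],0.003],[[-1,0,-0.09],0.003],[[-1.8,0,-0.09],0.003],[[-2.6,0,-0.09],0.003],[[-3.4,0,-0.08],0.003],[[-4,0,-0.08],0.003],[[-4.4,0,-0.08],0.003],[[-4.8,0,-0.08],0.005],[[-5.2,0,-0.07],0.016],[[-5.6,0,-0.05],0.036],[[-6,0,-0.03],0.065],[[-6,0,-0.03],0.065]]'
python3 -c "
from path import *
rows([0,.004,.008,.012,.016,.02,.024,.028,.032,.036,.04,.044,.048])"
```

```text
t: 15.33
tcp_pos: [0.5148, 0.1545, 0.1752]
tool_rot: [-0.498, 0.502, -0.502, 0.498]
force: [0.2, -0.1, -4.6]
finger_gap: 0.576
s0 pose [0.51461588 0.15458708] now [0.51481656 0.15453127 0.17522796] heading 89.62762374539652 F [ 0.2 -0.1 -4.6] M [-0.06  0.01  0.06]
[[[-0.01,-0.01,-0.02],-0.002],[[-0.4,-0.01,-0.01],0.036],[[-0.8,-0.01,0.02],0.083],[[-1.19,-0.01,0.07],0.138],[[-1.58,-0.01,0.13],0.203],[[-1.96,-0.01,0.23],0.269],[[-2.34,-0.01,0.34],0.336],[[-2.7,-0.01,0.49],0.403],[[-3.06,-0.01,0.65],0.469],[[-3.41,-0.01,0.84],0.536],[[-3.74,-0.01,1.05],0.603],[[-4.06,-0.01,1.29],0.669],[[-4.36,-0.01,1.54],0.736]]
```

No contact. Into the bend.

```bash
python3 -m jog '[[[-0.4,0,-0.01],0.036],[[-0.8,0,0.02],0.083],[[-1.19,0,0.07],0.138],[[-1.58,0,0.13],0.203],[[-1.96,0,0.23],0.269],[[-2.34,0,0.34],0.336],[[-2.7,0,0.49],0.403],[[-3.06,0,0.65],0.469],[[-3.06,0,0.65],0.469]]'
python3 -c "
from path import *
rows([.032,.036,.04,.044,.048,.052,.056,.06,.064])"
```

```text
t: 16.08
tcp_pos: [0.522, 0.1848, 0.1752]
tool_rot: [0.368, -0.604, 0.604, -0.368]
force: [0.1, -0.1, -2.9]
finger_gap: 0.575
s0 pose [0.52154328 0.1851048 ] now [0.52200423 0.18475343 0.17524251] heading 62.756988639056196 F [ 0.1 -0.1 -2.9] M [-0.07  0.03 -0.02]
[[[-0.01,-0.01,-0.06],0.0],[[-0.4,-0.01,-0.04],0.067],[[-0.8,-0.01,-0.0],0.134],[[-1.18,-0.01,0.06],0.2],[[-1.57,-0.0,0.15],0.267],[[-1.94,-0.0,0.27],0.334],[[-2.31,-0.0,0.41],0.4],[[-2.67,-0.0,0.58],0.467],[[-3.01,-0.0,0.76],0.534]]
```

```bash
python3 -m jog '[[[-0.2,0,-0.05],0.033],[[-0.6,0,-0.02],0.1],[[-1,0,0.03],0.167],[[-1.18,0,0.06],0.2],[[-1.18,0,0.06],0.2]]'
python3 -c "
from path import *
rows([.044,.048,.052,.056,.06,.064,.068,.072,.076,.08])"
```

```text
t: 16.5
tcp_pos: [0.5277, 0.1946, 0.1752]
tool_rot: [0.307, -0.637, 0.637, -0.307]
force: [1.1, -0.9, -4.8]
finger_gap: 0.572
s0 pose [0.52796541 0.19499672] now [0.5276822  0.19458739 0.17516992] heading 51.40576812727921 F [ 1.1 -0.9 -4.8] M [-0.02 -0.   -0.01]
[[[-0.05,-0.01,-0.0],0.002],[[-0.44,-0.01,0.01],0.069],[[-0.83,-0.01,0.05],0.136],[[-1.22,-0.01,0.12],0.202],[[-1.61,-0.01,0.21],0.269],[[-1.98,-0.01,0.33],0.336],[[-2.35,-0.01,0.47],0.402],[[-2.71,-0.01,0.63],0.469],[[-3.05,-0.01,0.82],0.536],[[-3.38,-0.01,1.04],0.602]]
```

```bash
python3 -m jog '[[[-0.44,0,0.01],0.069],[[-0.83,0,0.05],0.136],[[-1.22,0,0.12],0.202],[[-1.61,0,0.21],0.269],[[-1.98,0,0.33],0.336],[[-2.35,0,0.47],0.402],[[-2.35,0,0.47],0.402]]'
python3 - <<'E'
from path import *
rows([.068,.072,.076,.08,.084,.088,.092,.096,.1,.104,.108,.112,.118])
E
```

```text
t: 17.08
tcp_pos: [0.5464, 0.21, 0.1752]
tool_rot: [0.173, -0.686, 0.686, -0.173]
force: [-0.3, 0.1, -4.7]
finger_gap: 0.575
s0 pose [0.54599199 0.21002574] now [0.54644711 0.2099717  0.17520147] heading 28.347567528333325 F [-0.3  0.1 -4.7] M [0.03 0.04 0.02]
[[[0.04,-0.01,-0.03],-0.0],[[-0.36,-0.01,-0.01],0.066],[[-0.75,-0.01,0.03],0.133],[[-1.14,-0.01,0.09],0.2],[[-1.52,-0.01,0.18],0.26],[[-1.9,-0.01,0.28],0.312],[[-2.28,-0.01,0.41],0.355],[[-2.65,-0.01,0.55],0.389],[[-3.02,-0.01,0.7],0.414],[[-3.39,-0.01,0.86],0.43],[[-3.75,-0.01,1.03],0.437],[[-4.11,-0.01,1.2],0.437],[[-4.66,-0.01,1.45],0.437]]
```

```bash
python3 -m jog '[[[-0.36,0,-0.01],0.066],[[-0.75,0,0.03],0.133],[[-1.14,0,0.09],0.2],[[-1.52,0,0.18],0.26],[[-1.9,0,0.28],0.312],[[-2.28,0,0.41],0.355],[[-2.65,0,0.55],0.389],[[-3.02,0,0.7],0.414],[[-3.39,0,0.86],0.43],[[-3.75,0,1.03],0.437],[[-3.75,0,1.03],0.437]]'
python3 - <<'E'
from path import *
s=shot("wrist","w6.png")
cv2.imwrite('pics/w6v.png',cv2.resize(s["frame"][:330,100:480,::-1],(690,600),interpolation=cv2.INTER_CUBIC))
rows([.108,.112,.12,.128,.136,.142,.1462,.1492])
E
```

```text
t: 18.0
tcp_pos: [0.5848, 0.2186, 0.1753]
tool_rot: [-0.02, 0.707, -0.707, 0.021]
force: [0.3, 0.1, -4.3]
finger_gap: 0.575
s0 pose [0.58433054 0.21873518] now [0.58414151 0.21861933 0.1751962 ] heading 3.299620081680973 F [-0.2  0.3 -4.3] M [ 0.02  0.04 -0.02]
[[[-0.02,-0.01,-0.01],-0.0],[[-0.42,-0.01,-0.01],0.0],[[-1.22,-0.01,-0.01],0.0],[[-2.02,-0.01,-0.01],0.0],[[-2.82,-0.01,-0.01],0.0],[[-3.42,-0.01,-0.01],0.0],[[-3.84,-0.01,-0.01],0.0],[[-4.14,-0.01,-0.01],0.0]]
```

View pics/w6v.png

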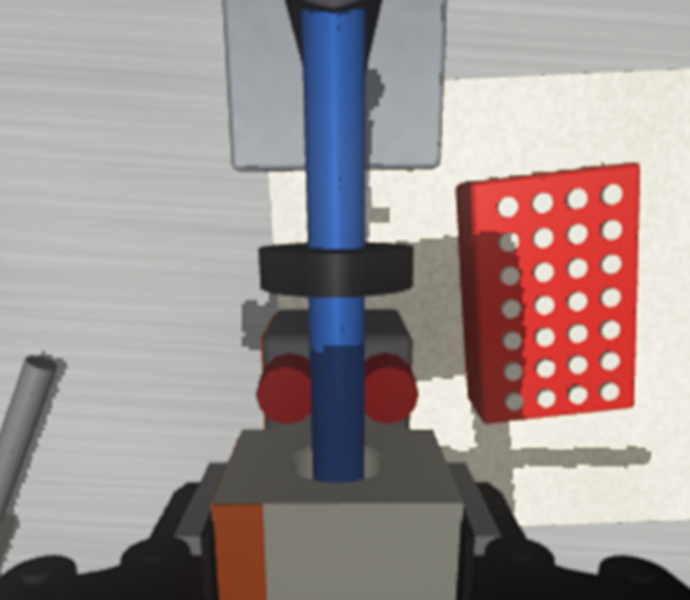

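The rod is centred in the mouth (338 vs 338), the collar is ahead at row 270, and orange is on the outer side. I'll slide towards the collar.

```bash
python3 -m jog '[[[-0.5,0,0],0],[[-1.2,0,0],0],[[-2,0,0],0],[[-2.8,0,0],0],[[-3.4,0,0],0],[[-3.8,0,0],0],[[-3.8,0,0],0]]'
python3 -m jog '[[[-0.1,0,0],0],[[-0.2,0,0],0],[[-0.2,0,0],0],[[-0.2,0,0],0]]'
python3 -m jog '[[[-0.1,0,0],0],[[-0.1,0,0],0],[[-0.1,0,0],0]]'
```

```text
t: 18.63
tcp_pos: [0.6231, 0.2209, 0.1752]
tool_rot: [-0.019, 0.707, -0.707, 0.02]
force: [0.0, 0.2, -5.6]
finger_gap: 0.578
t: 18.97
tcp_pos: [0.6233, 0.221, 0.1752]
tool_rot: [0.02, -0.707, 0.707, -0.02]
force: [0.4, 0.0, -4.1]
finger_gap: 0.576
t: 19.22
tcp_pos: [0.6246, 0.2211, 0.1753]
tool_rot: [-0.02, 0.707, -0.707, 0.02]
force: [0.3, -0.0, -4.8]
finger_gap: 0.575
```

```bash
python3 -m jog '[[[-0.1,0,0],0],[[-0.1,0,0],0],[[-0.1,0,0],0]]'
python3 -m jog '[[[-0.1,0,0],0],[[-0.1,0,0],0],[[-0.1,0,0],0]]'
python3 -m jog '[[[-0.1,0,0],0],[[-0.1,0,0],0],[[-0.1,0,0],0]]'
```

```text
t: 19.47
tcp_pos: [0.6249, 0.2212, 0.1751]
tool_rot: [0.021, -0.707, 0.707, -0.02]
force: [-2.2, -0.2, -3.3]
finger_gap: 0.576
t: 19.72
tcp_pos: [0.6249, 0.2211, 0.1751]
tool_rot: [0.022, -0.707, 0.707, -0.019]
force: [-5.7, -1.3, -0.8]
finger_gap: 0.58
t: 19.97
tcp_pos: [0.6249, 0.2211, 0.1751]
tool_rot: [0.022, -0.707, 0.707, -0.018]
force: [-7.6, -0.9, -0.9]
finger_gap: 0.575
```

```bash
python3 -m jog '[[[0.17,0,0],0],[[0.17,0.15,0],0],[[0.17,0.3,0],0],[[0.17,0.3,0],0]]'
python3 -m jog '[[[0,0.05,0],0],[[0,0.05,0],0],[[0,0.05,0],0]]'
python3 -m jog '[[[0,0.05,0],0],[[0,0.05,0],0],[[0,0.05,0],0]]'
python3 -m jog '[[[0,0.05,0],0],[[0,0.05,0],0],[[0,0.05,0],0]]'
```

```text
t: 20.3
tcp_pos: [0.6249, 0.2212, 0.1718]
tool_rot: [0.021, -0.707, 0.707, -0.019]
force: [-4.5, -0.6, -2.9]
finger_gap: 0.577
t: 20.55
tcp_pos: [0.6249, 0.2212, 0.1717]
tool_rot: [0.021, -0.707, 0.707, -0.019]
force: [-6.9, 0.9, -1.0]
finger_gap: 0.573
t: 20.8
tcp_pos: [0.6249, 0.2212, 0.1717]
tool_rot: [0.021, -0.707, 0.707, -0.019]
force: [-7.1, -0.5, 2.3]
finger_gap: 0.576
t: 21.05
tcp_pos: [0.6249, 0.2212, 0.1717]
tool_rot: [0.021, -0.707, 0.707, -0.019]
force: [-7.9, 0.0, 3.2]
finger_gap: 0.576
```

```bash
python3 -m jog '[[[0.1,-0.07,0],0],[[0.1,-0.07,0],0],[[0.1,-0.07,0],0]]'
python3 -m jog '[[[0,0,0],0],[[0,0,0],0],[[0,0,0],0]]' - 20
```

```text
t: 21.3
tcp_pos: [0.625, 0.2212, 0.1717]
tool_rot: [-0.02, 0.707, -0.707, 0.02]
force: [-4.4, -0.6, 0.6]
finger_gap: 0.576
t: 21.55
tcp_pos: [0.625, 0.2212, 0.1717]
tool_rot: [-0.02, 0.707, -0.707, 0.02]
force: [-4.2, -0.4, 2.1]
finger_gap: 0.575
```

```bash
python3 -m jog '[[[0.07,-0.03,0],0],[[0.07,-0.03,0],0],[[0.07,-0.03,0],0]]'
python3 -m jog '[[[0,0,0],0],[[0,0,0],0],[[0,0,0],0],[[0,0,0],0],[[0,0,0],0],[[0,0,0],0],[[0,0,0],0],[[0,0,0],0],[[0,0,0],0],[[0,0,0],0]]' 8.5 20
python3 - <<'E'
from path import *
s=shot("wrist","w7.png"); cv2.imwrite('pics/w7v.png',cv2.resize(s["frame"][:,:,::-1],(800,600),interpolation=cv2.INTER_CUBIC))
E
```

```text
t: 21.8
tcp_pos: [0.625, 0.2212, 0.1717]
tool_rot: [-0.019, 0.707, -0.707, 0.021]
force: [-2.1, 1.0, -1.9]
finger_gap: 0.574
t: 22.63
tcp_pos: [0.6242, 0.2211, 0.1717]
tool_rot: [-0.02, 0.707, -0.707, 0.02]
force: [-0.1, 0.5, 0.7]
finger_gap: 0.993
```

View pics/w7v.png

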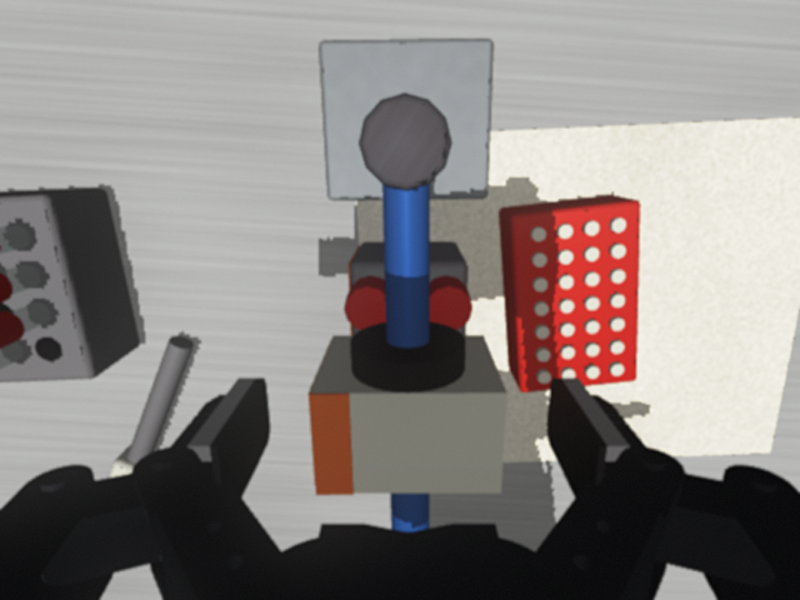

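The caddy is released. Its block is against the collar at (407,365), it hangs upright, and both fingers are clear of it. I'll retreat straight up and check that it is still.

```bash
python3 -m jog '[[[0,-0.5,0],0],[[0,-1.5,0],0],[[0,-3,0],0],[[0,-5,0],0],[[0,-8,0],0],[[0,-11,0],0],[[0,-13,0],0],[[0,-14,0],0],[[0,-14,0],0],[[0,-14,0],0],[[0,-14,0],0],[[0,-14,0],0],[[0,-14,0],0],[[0,-14,0],0],[[0,-14,0],0],[[0,-14,0],0],[[0,-14,0],0]]'
python3 - <<'E'
from path import *
a=shot("wrist","w8.png"); 
for i in range(8): eyes.snapshot("top")
b=shot("wrist","w9.png"); f=b["frame"]
print("change",np.abs(a["frame"].astype(int)-f).max(), manip.sense()["force"])
# orange strip and white block vs model at home, hanging 4 mm low
o=((f[...,0]>120)&(f[...,1]<110)&(f[...,1]>40)&(f[...,2]<60)&(f[...,0]-0>1.6*f[...,1])).astype(np.uint8)
n,l,s,c=cv2.connectedComponentsWithStats(o); print([(s[i].tolist(),c[i].round(1).tolist()) for i in range(1,n) if s[i][4]>60])
w=lambda x,y,z:[O[0]+x*np.cos(yaw)-y*np.sin(yaw),O[1]+x*np.sin(yaw)+y*np.cos(yaw),z]
print("expected strip corners",[proj(b,w(.115+i,j,.207)).round(1) for i in(-.015,.015) for j in(.025,.015)])
s0=load('side0.png')["frame"].astype(int); sn=shot("side","s9.png")["frame"]
t0=load('top0.png')["frame"].astype(int); tn=shot("top","t9.png")["frame"]
for n,x,y in(("jar",353,216),("spare",420,218),("tipbox",243,176),("beaker",186,293),("pipette",122,242),("bottle",313,118)):
    print(n,np.abs(t0[y-10:y+11,x-10:x+11]-tn[y-10:y+11,x-10:x+11]).mean().round(1))
E
```

```text
t: 24.1
tcp_pos: [0.6242, 0.2211, 0.3115]
tool_rot: [0.02, -0.707, 0.707, -0.02]
force: [-1.4, -0.3, -0.4]
finger_gap: 0.997
change 57 [-0.24943293  0.45496444 -0.95028528]
[([361, 130, 35, 90, 1769], [378.6, 173.1]), ([338, 182, 12, 41, 328], [343.0, 202.0]), ([254, 188, 12, 35, 412], [259.5, 204.9])]
expected strip corners [array([254.8, 221.7]), array([267.5, 221.7]), array([253.7, 184.4]), array([266.9, 184.4])]
jar 32.8
spare 27.7
tipbox 28.4
beaker 28.7
pipette 59.6
bottle 13.5
```

```bash
python3 - <<'E'
from h import *
a,b=load('w8.png')["frame"].astype(int),load('w9.png')["frame"].astype(int); d=np.abs(a-b).max(2); v,u=np.where(d>15); print(len(u), (u.min(),u.max(),v.min(),v.max()) if len(u) else '')
c=shot("wrist","w10.png")["frame"].astype(int); print((np.abs(c-b).max(2)>15).sum())
B=np.zeros((600,800,3),np.uint8); g=lambda n:cv2.imread(f'pics/{n}.png')
B[:300,:400]=cv2.resize(g('w9'),(400,300)); B[:300,400:]=cv2.resize(g('t9'),(400,300)); B[300:,:400]=cv2.resize(g('s9')[110:320,130:410],(400,300)); B[300:,400:]=cv2.resize(g('side0')[110:320,130:410],(400,300))
cv2.imwrite('pics/fin.png',B)
E
```

```text
492 (np.int64(1), np.int64(559), np.int64(1), np.int64(419))
29
```

```bash
python3 - <<'E'
from h import *
g=lambda n:cv2.imread(f'pics/{n}.png',0)
a,b=g('side0'),g('s9')
for n,x,y in(("jar",297,207),("spare",320,172),("tipbox",213,260),("beaker",309,332),("bottle",203,195),("pipette",195,395)):
    t=a[y-14:y+15,x-16:x+17]; r=cv2.matchTemplate(b[y-24:y+25 if y+25<420 else 420,x-26:x+27],t,cv2.TM_CCOEFF_NORMED); _,m,_,l=cv2.minMaxLoc(r); print(n,round(m,2),(l[0]-10,l[1]-10))
print(manip.sense()["t"]); workorder.sign_off()
E
```

```text
jar 1.0 (0, 0)
spare 1.0 (0, 0)
tipbox 0.85 (0, 0)
beaker 0.78 (0, 0)
bottle 1.0 (0, 0)
pipette 1.0 (0, 0)
24.75
the job is handed in; nothing more can be done
```

The red-capped caddy is hanging on the rail against the black stop collar, with its orange side on the outside of the bend. I handed the job in at about 24.8 s.

I lifted the caddy out of its bay, stood it on the worktop and let go. I then gripped it again across the 50 mm width of the drilled block, leaving both bore mouths free. I threaded it on and slid it round the bend until it touched the collar, lowered it onto the rod, released it and raised the arm clear.

**Contact forces:** there was no noticeable sideways force in the bend. The collar contact reached about 8 N.

**Final position:** the last wrist picture I viewed, just after release, showed the block against the collar and upright, with the fingers clear of it. From above, the orange strip was where it should be at home, judged from pixel positions only.

**Stillness:** two wrist frames about 0.5 s apart, taken right after the arm stopped, differed in 492 scattered pixels. The next pair differed in only 29, which I took as the arm settling.

**Other objects:** in the side view the jar, spare caddy, bottle and pipette matched their starting positions exactly. The tip box and beaker also showed no shift, but matched less well (0.85 and 0.78), probably because of the arm's shadow or blocked view. A simple before/after difference in the top view was inconclusive, probably for the same reason.

**Not checked:** the 12-picture limit stopped me viewing a final composite, so the checks after the arm was raised are numerical only.

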